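# Pulse the sample mill

## Robot

A 7-joint arm with a two-finger parallel gripper is mounted at the origin on a cart in front of the work surface, level with it; the furniture and walls round the work are solid. World frame = base frame: x ahead of the robot, y to its left, z up, the work surface at z = 0. Lengths are in m, angles in rad, forces in N, time in s.
With the tool pointing down it reaches from about 0.425 to 0.925 m from the base axis. Payload 6.8 kg.
Tool frame: the origin (TCP) lies at the very end of the fingers, on their centre line; the grasp point (between the pads) lies 19 mm behind it; z points along the fingers, x is the direction in which the jaws open and shut, and the axes are right-handed (so a half turn about z gives the same grasp; the last joint's range is limited). The gripper opens to 85 mm and grips with 20 to 120 N. Pads are 22 mm wide; open, the fingers measure 114 mm over their backs; the gripper's body (76 mm by 85 mm) begins 54 mm behind the grasp point. The pads swing forward as they close: fully open they stand 13 mm farther back than shut.
Start: joints at [1.004, 0.477, 0.022, 1.555, -0.011, 1.109, -0.083], TCP at [0.299, -0.605, 0.231] pointing down, gripper open.
Joint ranges: [-2.96, 2.96], [-0.34, 2.1], [-1.41, 1.46], [0.24, 2.44], [-1.37, 4.51], [0.17, 1.92], [-2.96, 2.96]. Speed limits (rad/s): [2.39, 2.39, 3.14, 3.14, 3.14, 3.14, 3.14].

## Interface

Orientations are given as a unit quaternion [w, x, y, z].
In Python, from station import bot gives the robot as it stands.
- The arm moves only by the shell command python3 -m creep 'ROWS' [FORCE]. ROWS is JSON, a list that holds one entry, the list of rows, each a list of 7 numbers: the shift along the tool's x, y, z in cm, then the turn, a rotation vector about the tool's x, y, z in rad, then the opening, from 0 (shut) to 1 (fully open). In form: [[[dx, dy, dz, wx, wy, wz, claw], ...]]. A call has 1 to 10 rows; each row is the pose to reach, as a shift and turn from the pose commanded when the call began, along the tool's axes at that moment; what a row does not reach only later rows make up. A row lasts 1/8 s, in which the tool goes at most 62.5 mm and 10.7 degrees, less where a joint would pass 70% of its speed; a pose out of reach is approached as far as the arm can. A call with a gripper value outside its range is refused whole. The fingers move at their own pace and stop on an object; FORCE is the grip in N (left out, the last holds). Time passes only in rows, so rows that repeat a pose let the fingers close. It gives the time, the measured TCP pose, the force and the opening at its end, in the units of the state.
- bot.get_obs(): the state, without advancing time (a new reading comes with each control period).
- bot.read_camera(name): name is "scene" or "top" or "wrist"; returns (picture, depth): 420x560x3 uint8, blue, green, red; 420x560 float32, m along the optical axis (not along the pixel's ray), 0 where there is no reading.
- bot.calibration(name): a dict with "mtx" (3x3 intrinsics, pixels), "rvec" (rotation vector, rad) and "tvec" (3), from world to camera coordinates, as OpenCV has them. Camera axes: x right, y down, z forward; pixel columns grow to the right and rows downward; lengths in m; the calibration is good to about 2 mm. A picture is of the moment at which its call begins: read the wrist's pose just before it. calibration takes no time and is no camera call; for the wrist camera it gives the pose at the moment of the call.
- bot.hand_in(): hands the job in, once; it reports no verdict.
Trained networks look in the newest picture that a camera, given by its name, has taken for a name from the list of things; names that differ only in an ending like _2 or _b are one class to them, and where a whole thing is asked for, a point or a joint stands for the part that bears it (a point fixed in the world has none). Each returns a list of dicts, best first, with "p" (0 to 1); they miss things now and then, are a little off and sometimes report something else, mostly with a low value. They report only what shows in the picture. A call takes as long as a camera call.
- bot.find_in(camera, label): "xy" ([column, row] in pixels, amid what is visible of it).
- bot.silhouettes(camera, label): "mask" (420x560 bool, what is visible of it) and "xy" ([column, row] in pixels, amid what is visible of it).
The state is a dict: "t": time; "q": joint angles; "joint_vel": joint speeds; "joint_torque": joint torques, N m; "eef_pos": TCP position; "tool_rot": TCP orientation; "contact_force": force on the tool from outside, world axes, zero at the start; "torque": the same for the moment, N m; "gripper_width": opening from 0.0 (shut) to 1.0 (fully open).
Only numpy, scipy, OpenCV 4.12 (cv2) and the standard library are available. Lean on these libraries where they do the work, as an engineer would, in place of code of your own. Each camera call takes 0.05 s, during which the arm holds its last target.

## Task

The sample mill is loaded, but the forceps were left lying across its open mouth: lift them off and lay them flat on the open worktop, well clear of the mill. Then set the mill's lid fully home in the collar, lugs down through the two notches, and turn it clockwise (seen from above) against its spring to the pulse mark, half way to the lock, never on into the click, which would latch the mill running. Finish while still gripping the lid and holding it still at the pulse mark, since it springs back when let go, and leave the other things on the bench as they are.

Things in the scene. Friction and masses are not known exactly. Their poses are not given: they have to be found in the camera images.
- mill: Bench sample mill, fixed: white housing 108 x 100 mm, 44 mm high, carrying a steel collar of 84 mm outer diameter, flat top 104 mm above the worktop. Origin: centre of the underside, on the collar's vertical axis; z up. The lid enters the collar with its lugs in two opposite notches on the mill's +x and -x axis, either way round, then turns only clockwise seen from above (negative about z).
- mill_mouth (a point): Centre of the mouth in the plane of the collar's top. Round hole of 51 mm diameter, chamber floor 42 mm below. The lip round it is 5 mm thick, broken by the two notches, 17 mm wide along the rim and reaching out to 29.5 mm radius; the lugs turn in a channel under the lip.
- pulse_mark (a point): The pulse mark on the collar top, 39 mm from the axis: one short black radial bar, 35 deg (0.61 rad) clockwise of the +x notch; another such bar lies opposite. Each notch has a black dot; two parallel bars 70 deg (1.22 rad) clockwise of each notch mark the lock. Sprung balls resist the lugs from 53 deg on and click in at 70 deg. With the lid at pulse, its pointers stand at these bars.
- lid: Grey lid of the mill, 54 mm high, about 140 g, at first upright on the worktop. Origin: centre of its underside; z up. Plug of 47 mm diameter, tapered at the foot, 14 mm high, with two lugs on the +x and -x axis at z = 0 to 6.5 mm (10 mm wide, out to 28 mm radius); flange of 72 mm diameter at z = 14 to 22.5 mm, a black pointer over each lug. Home, its origin is 90 mm above the mill's.
- lid_grip (a point): Middle of the lid's wing grip, 41 mm above the lid's origin. The wing runs along the lid's x (over the lugs), 56 mm long, 16 mm thick in y, z = 22 to 54 mm: pinch it across its flat sides, fingertips above the flange. Clearance in the mouth: plug 2 mm all round, lugs in the notches about 3 mm each side.
- pulse_ring (a joint): Turn of the sprung ring under the lip, rad, 0 at rest, growing clockwise. The lugs meet its paddles about 0.16 rad (9 deg) of lid turn past the notches; then value = lid turn - 0.16: pulse mark 0.45, lock click 1.06. It pushes back with 0.035 N m at first, 0.08 N m at the pulse mark, and turns back a lid that is let go.
- forceps: Steel forceps, 119 x 12 x 9 mm, 18 g, lying flat across the collar top over the middle of the mouth, underside 104 mm above the worktop. Origin: centre of the underside; x along the length, z up. Pinch across the 12 mm width near the middle, with the fingertips no deeper than the collar top.
- sample_bottle: Bystander: open white wide-mouth bottle, 71 mm across, 148 mm high. Origin: centre of the underside.
- bottle_cap: Bystander: white screw cap lying on its top, 63 mm across, 31 mm high. Origin: centre of the underside.
- cell_a: Bystander: clear square sample cell, 28 x 28 x 66 mm. Origin: centre of the underside.
- cell_b: Bystander: another such cell, 28 x 28 x 66 mm. Origin: centre of the underside.
- reagent_2: Bystander: small dropper bottle, 28 mm across, 69 mm high. Origin: centre of the underside.
- bench_timer: Bystander: timer lying on its back, 62 x 66 x 20 mm. Origin: centre of the underside.
- lab_marker: Bystander: marker pen lying down, 135 mm long along its y axis, 17 mm thick. Origin: centre of the underside.
- snips: Bystander: small spring snips lying flat, 125 x 46 x 12 mm. Origin: centre of the underside.

How it is judged:
By the outcome, as a careful person would: the job done as asked, in the order asked, and still so for the second after the job is handed in, while the arm keeps its last pose, push and grip.
It also fails if it takes over 69 s, if anything falls off the work surface, if the arm or the gripper's body presses on something with over 40 N, if the wrist force passes 120 N, or if a joint passes its speed limit or range.

## Working session

There is one attempt and no reset: what is moved stays moved. The work goes in short steps, Python scripts to look and compute and a shell command to move; the robot and the scene stay as the last step left them, time stands still between calls to the robot, and variables do not carry over. Pictures are saved under pics/ and viewed, and the job is handed in when it is done.

```bash
ls; mkdir -p pics
cat > h.py <<'E'
import numpy as np, cv2
from station import bot
from scipy.spatial.transform import Rotation as R
def cam(n):
    c=bot.calibration(n); K=np.array(c["mtx"],float); r=cv2.Rodrigues(np.array(c["rvec"],float))[0]; t=np.array(c["tvec"],float).ravel()
    return K,r,t
def w2p(c,P):
    K,r,t=c; q=(np.atleast_2d(P)@r.T+t)@K.T; return q[:,:2]/q[:,2:]
def px_plane(c,uv,z):
    K,r,t=c; d=r.T@np.linalg.inv(K)@np.array([uv[0],uv[1],1.]); o=-r.T@t
    return o+d*(z-o[2])/d[2]
def cloud(c,dep):
    K,r,t=c; v,u=np.mgrid[:dep.shape[0],:dep.shape[1]]
    p=np.stack([(u-K[0,2])/K[0,0]*dep,(v-K[1,2])/K[1,1]*dep,dep],-1)
    return (p-t)@r
E
python3 - <<'E'
from h import *
for n in ["scene","top","wrist"]:
    im,d=bot.read_camera(n); cv2.imwrite(f"pics/{n}0.png",im); np.savez(f"{n}0.npz",im=im,d=d)
o=bot.get_obs(); print({k:np.round(v,3) for k,v in o.items()})
E
```

```text
pics
{'t': np.float64(0.15), 'q': array([ 1.004,  0.478,  0.022,  1.556, -0.012,  1.109, -0.083]), 'joint_vel': array([ 0.   , -0.003, -0.001, -0.005,  0.   , -0.   ,  0.001]), 'joint_torque': array([ 3.0000e-03, -5.9693e+01,  1.6100e+00, -2.8149e+01,  1.3000e-02,
        7.0000e-03,  0.0000e+00]), 'eef_pos': array([ 0.299, -0.605,  0.231]), 'tool_rot': array([-0.   ,  0.849, -0.528, -0.001]), 'contact_force': array([ 0.197,  0.192, -0.766]), 'torque': array([0.027, 0.036, 0.02 ]), 'gripper_width': np.float64(1.002)}
```

View pics/top0.png

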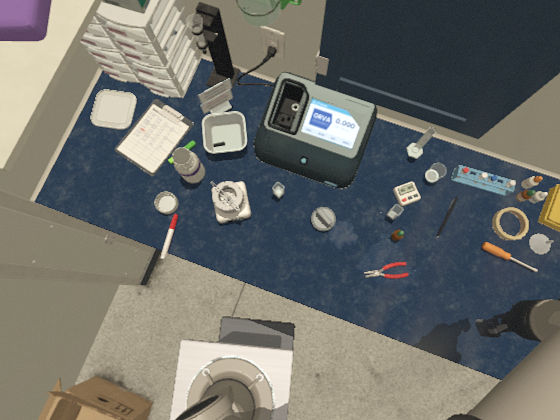

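View pics/scene0.png

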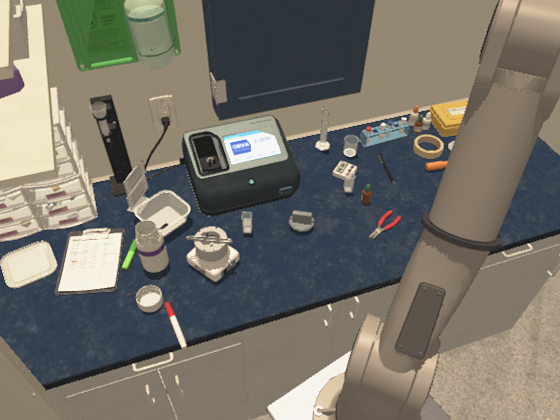

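View pics/wrist0.png

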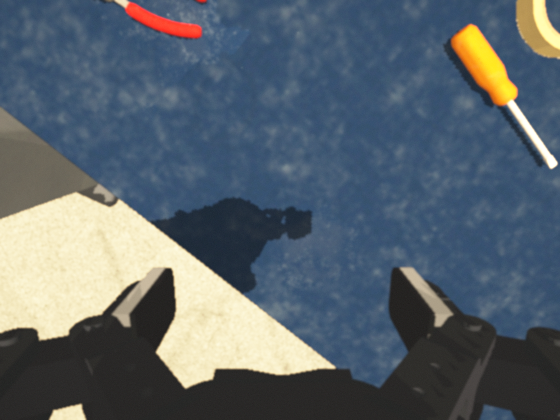

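Run:
```python
from h import *
c=cam("top"); z=np.load("top0.npz"); im,d=z["im"],z["d"]; C=cloud(c,d)
print("cam pos",-c[1].T@c[2])
for l in ["mill","mill_mouth","lid","lid_grip","forceps","sample_bottle","bottle_cap","cell_a","reagent_2","bench_timer","lab_marker","snips","pulse_mark"]:
    for r in bot.find_in("top",l)[:2]:
        u,v=r["xy"]; print(l,round(r["p"],2),np.round([u,v],1),np.round(C[int(v),int(u)],3))
crop=im[150:260,170:360]; cv2.imwrite("pics/topcrop.png",cv2.resize(crop,None,fx=4,fy=4,interpolation=cv2.INTER_CUBIC))
z=np.load("scene0.npz"); cv2.imwrite("pics/scenecrop.png",cv2.resize(z["im"][190:290,120:330],None,fx=3.8,fy=3.8,interpolation=cv2.INTER_CUBIC))
```

```text
cam pos [ 0.30127695 -0.12880967  1.16665669]
mill 0.6 [229.7 201.3] [0.547 0.06  0.06 ]
mill_mouth 0.76 [230.5 200.7] [0.548 0.057 0.068]
lid 0.88 [324.4 216.9] [ 0.53  -0.216  0.053]
lid_grip 0.73 [323.6 219.9] [ 0.522 -0.214  0.045]
forceps 0.53 [235.7 208. ] [0.517 0.033 0.113]
sample_bottle 0.74 [190.6 165.6] [0.624 0.169 0.124]
sample_bottle 0.35 [395.6 232.7] [ 0.504 -0.423  0.041]
bottle_cap 0.78 [167.9 203.5] [0.536 0.257 0.001]
cell_a 0.57 [396.4 213.4] [ 0.555 -0.418  0.066]
cell_a 0.44 [281.7 192.6] [ 0.591 -0.086  0.047]
bench_timer 0.66 [408.3 192.9] [ 0.633 -0.463  0.02 ]
lab_marker 0.74 [172.4 234.3] [0.443 0.224 0.011]
snips 0.68 [396.6 230.7] [ 0.511 -0.426  0.041]
snips 0.64 [389.4 275.7] [ 0.382 -0.418  0.013]
pulse_mark 0.98 [232.1 203.9] [0.533 0.045 0.1  ]
```

View pics/topcrop.png

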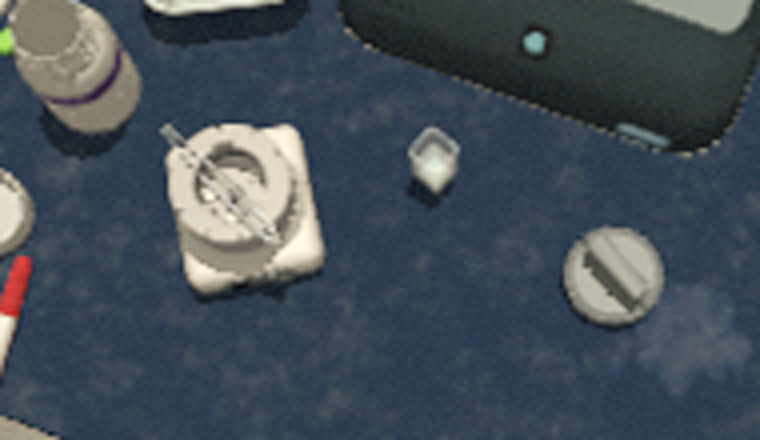

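View pics/scenecrop.png

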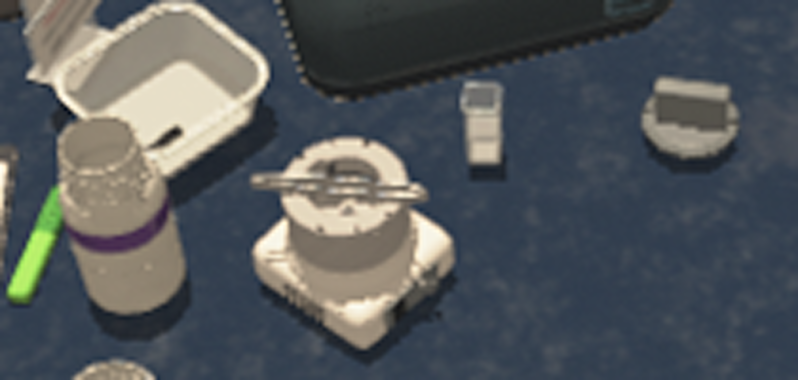

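Run:
```python
from h import *
c=cam("top"); z=np.load("top0.npz"); C=cloud(c,z["d"]); im=z["im"]
def circ(P):
    A=np.c_[2*P[:,:2],np.ones(len(P))]; s=np.linalg.lstsq(A,(P[:,:2]**2).sum(1),rcond=None)[0]; return s[:2],np.sqrt(s[2]+s[:2]@s[:2])
near=lambda x,y,r:(np.hypot(C[...,0]-x,C[...,1]-y)<r)
m=near(.547,.06,.08)&(C[...,2]>.095)&(C[...,2]<.125)
P=C[m]; print(len(P), cv2.minEnclosingCircle(P[:,:2].astype(np.float32)), P.mean(0), np.percentile(P[:,2],[5,50,95]))
m2=near(.547,.06,.1)&(C[...,2]>.109)&(C[...,2]<.13); P=C[m2]
print("forc",len(P),P.mean(0)); l=cv2.fitLine(P[:,:2].astype(np.float32),cv2.DIST_HUBER,0,.01,.01).ravel(); print(l,np.degrees(np.arctan2(l[1],l[0])))
m3=near(.53,-.216,.06)&(C[...,2]>.012)&(C[...,2]<.03); P=C[m3];print("flange",len(P),P.mean(0),cv2.minEnclosingCircle(P[:,:2].astype(np.float32)))
m4=near(.53,-.216,.06)&(C[...,2]>.045)&(C[...,2]<.065); P=C[m4]
print("wing",len(P),P.mean(0),cv2.minAreaRect(P[:,:2].astype(np.float32)*1000)); l=cv2.fitLine(P[:,:2].astype(np.float32),cv2.DIST_L2,0,.01,.01).ravel(); print(np.degrees(np.arctan2(l[1],l[0])))
m5=near(.547,.06,.09)&(C[...,2]>.035)&(C[...,2]<.05); P=C[m5];print("house",len(P),cv2.minAreaRect(P[:,:2].astype(np.float32)*1000))
o=bot.get_obs(); Rt=R.from_quat(np.roll(o["tool_rot"],-1)).as_matrix(); w=cam("wrist")
print("tool R",Rt.round(3).tolist()); print("cam in tool",Rt.T@(-w[1].T@w[2]-o["eef_pos"]),"\n",(Rt.T@w[1].T).round(3)); print(w[0])
```

```text
490 ((0.5492116212844849, 0.06417699158191681), 0.059290945529937744) [0.55213797 0.05903751 0.10352833] [0.09909426 0.10286141 0.11216761]
forc 54 [0.54493559 0.05811749 0.11194092]
[0.6661482  0.74581945 0.5454455  0.05808953] 48.22953
flange 334 [ 0.52744675 -0.21644251  0.02074541] ((0.5300293564796448, -0.21844089031219482), 0.03728214651346207)
wing 112 [ 0.5295604  -0.21699611  0.05197918] ((530.306640625, -216.92361450195312), (55.71665573120117, 17.515098571777344), 48.43111038208008)
46.695488
house 327 ((552.4354248046875, 57.91992950439453), (106.77670288085938, 98.53945922851562), 18.52074432373047)
tool R [[0.443, -0.897, 0.0], [-0.897, -0.443, -0.0], [0.0, -0.0, -1.0]]
cam in tool [ 0.00112644 -0.06583663 -0.14231765] 
 [[ 1.    -0.001  0.   ]
 [ 0.001  0.966  0.26 ]
 [-0.    -0.26   0.966]]
[[356.8375851    0.         281.99896719]
 [  0.         356.8375851  213.83321801]
 [  0.           0.           1.        ]]
```

```bash
python3 -m creep '[[[-4.8,-5.2,-3,0,0,-0.04,1],[-9.6,-10.3,-3,0,0,-0.08,1],[-14.5,-15.5,-3,0,0,-0.12,1],[-19.3,-20.7,-3,0,0,-0.16,1],[-24.2,-25.8,-3,0,0,-0.2,1],[-29,-31,-3,0,0,-0.24,1],[-33.9,-36.2,-3,0,0,-0.28,1],[-38.7,-41.4,-3,0,0,-0.32,1],[-43.6,-46.5,-3,0,0,-0.36,1],[-48.4,-51.7,-3,0,0,-0.38,1]]]' 40
cat >> h.py <<'E'
def tool():
    o=bot.get_obs(); return np.array(o["eef_pos"]),R.from_quat(np.roll(o["tool_rot"],-1)).as_matrix()
def togo(P,a=None):
    """shift in tool axes (cm) and wz for target position and jaw angle (deg)"""
    p,Rt=tool(); s=Rt.T@(np.array(P)-p)*100; a0=np.degrees(np.arctan2(Rt[1,0],Rt[0,0]))
    w=0 if a is None else -np.radians((a-a0+180)%360-180)
    tilt=None
    if a is not None:
        ar=np.radians(a); Rd=np.array([[np.cos(ar),np.sin(ar),0],[np.sin(ar),-np.cos(ar),0],[0,0,-1]]); tilt=R.from_matrix(Rt.T@Rd).as_rotvec()
    print("pos",p.round(4),"ang",round(a0,2),"shift cm",s.round(2),"rotvec",None if tilt is None else tilt.round(3))
def snap(n,f):
    c=cam(n); im,d=bot.read_camera(n); cv2.imwrite(f"pics/{f}.png",im); np.savez(f+".npz",im=im,d=d,K=c[0],r=c[1],t=c[2]); return c,im,d
def state():
    o=bot.get_obs(); print("t",round(float(o["t"]),2),"F",np.round(o["contact_force"],1),"M",np.round(o["torque"],2),"g",round(float(o["gripper_width"]),3),"q",np.round(o["q"],2))
E
python3 -c "
from h import *
state();togo([.548,.058,.26],-42)"
```

```text
t: 2.05
eef_pos: [0.5176, -0.0232, 0.2617]
tool_rot: [-0.0, 0.934, -0.358, 0.001]
contact_force: [-0.5, -0.4, 0.1]
gripper_width: 1.001
t 2.05 F [-0.5 -0.4  0.1] M [-0.03 -0.02 -0.01] g 1.001 q [ 0.26  0.21 -0.39  1.87  0.09  1.07 -0.9 ]
pos [ 0.5176 -0.0232  0.2617] ang -41.92 shift cm [-3.16 -8.08  0.17] rotvec [-0.    -0.001  0.001]
```

```bash
python3 -m creep '[[[-1.6,-4,0,0,0,0,1],[-3.2,-8.1,0.1,0,0,0,1],[-3.2,-8.1,0.1,0,0,0,1],[-3.2,-8.1,0.1,0,0,0,1]]]' 40
python3 -c "
from h import *
state();c,im,d=snap('wrist','w1');togo([.548,.058,.26],-42)
for l in ['forceps','mill','mill_mouth','pulse_mark']:
    for r in bot.find_in('wrist',l)[:2]: print(l,r)
"
```

```text
t: 2.55
eef_pos: [0.5472, 0.0561, 0.2602]
tool_rot: [0.0, 0.934, -0.358, -0.0]
contact_force: [0.3, -1.2, 0.2]
gripper_width: 0.997
t 2.55 F [ 0.3 -1.2  0.2] M [-0.03  0.01  0.06] g 0.997 q [ 0.14  0.28 -0.43  1.8   0.13  1.09 -1.07]
pos [0.5472 0.0554 0.2602] ang -42.03 shift cm [-0.11 -0.25  0.02] rotvec [ 0.001 -0.    -0.   ]
forceps {'xy': [270.6, 195.3], 'p': 0.95}
mill {'xy': [286.8, 174.1], 'p': 0.69}
mill_mouth {'xy': [284.0, 171.2], 'p': 0.72}
pulse_mark {'xy': [283.5, 173.4], 'p': 0.97}
```

View pics/w1.png

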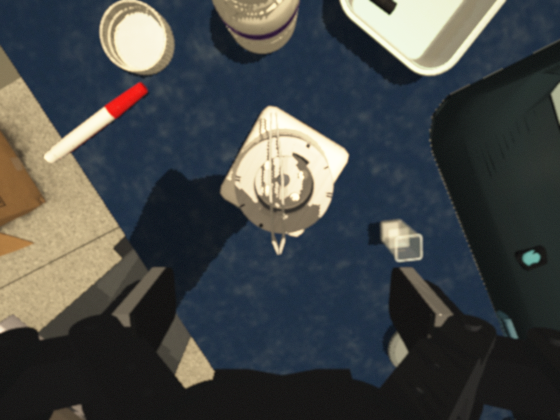

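Run:
```python
from h import *
z=np.load("w1.npz"); im=z["im"]; c=(z["K"],z["r"],z["t"]); C=cloud(c,z["d"])
cr=cv2.resize(im[95:265,205:365],None,fx=4.5,fy=3.5,interpolation=cv2.INTER_CUBIC) if 0 else cv2.resize(im[100:260,210:360],None,fx=3.7,fy=3.7,interpolation=cv2.INTER_CUBIC)
cv2.imwrite("pics/w1c.png",cr)
near=(np.hypot(C[...,0]-.548,C[...,1]-.058)<.075)
m=near&(C[...,2]>.099)&(C[...,2]<.107); P=C[m].astype(np.float32); print(len(P),cv2.minEnclosingCircle(P[:,:2]),P[:,2].mean())
# forceps pixels above collar top or outside collar at height
f=near&(C[...,2]>.108)&(C[...,2]<.125); P=C[f]; print("forc",len(P),P.mean(0))
l=cv2.fitLine(P[:,:2].astype(np.float32),cv2.DIST_HUBER,0,.01,.01).ravel(); print(l[2:],np.degrees(np.arctan2(l[1],l[0])))
s=(P[:,:2]-l[2:])@l[:2]; print("extent",s.min(),s.max(), l[2:]+l[:2]*(s.min()+s.max())/2)
for r in bot.silhouettes("wrist","forceps")[:1]:
    mk=r["mask"]; v,u=np.nonzero(mk); P=np.array([px_plane(c,(a,b),.110)[:2] for a,b in zip(u,v)],np.float32)
    print("mask",len(P),cv2.minAreaRect(P*1000)); l=cv2.fitLine(P,cv2.DIST_HUBER,0,.01,.01).ravel(); print(l[2:],np.degrees(np.arctan2(l[1],l[0])))
```

```text
Traceback (most recent call last):
cv2.error: OpenCV(4.12.0) /io/opencv/modules/imgproc/src/shapedescr.cpp:201: error: (-215:Assertion failed) count >= 0 && (depth == CV_32F || depth == CV_32S) in function 'minEnclosingCircle'
```

View pics/w1c.png

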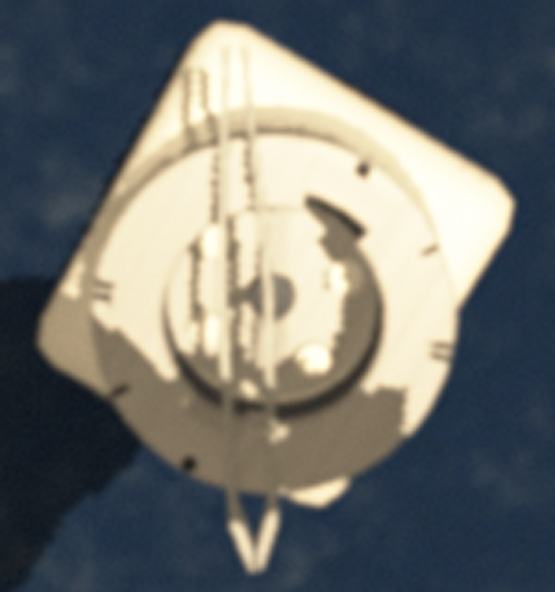

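Run:
```python
from h import *
z=np.load("w1.npz"); im=z["im"]; c=(z["K"],z["r"],z["t"]); C=cloud(c,z["d"])
pp=lambda x,y,h:px_plane(c,((x+.5)/3.7-.5+210,(y+.5)/3.7-.5+100),h)[:2]
D={k:pp(x,y,.104) for k,(x,y) in dict(d1=(363,168),d2=(189,464),p1=(430,250),p2=(120,391),l1=(442,350),l2=(101,290)).items()}
ang=lambda a,b:np.degrees(np.arctan2(*(b-a)[::-1]))
for a,b in (("d1","d2"),("p1","p2"),("l1","l2")): print(a,(D[a]+D[b])/2,np.hypot(*(D[a]-D[b])),ang(D[b],D[a]))
near=(np.hypot(C[...,0]-.548,C[...,1]-.058)<.075)
m=near&(C[...,2]>.098)&(C[...,2]<.107); P=C[m].astype(np.float32); print(len(P),cv2.minEnclosingCircle(P[:,:2].reshape(-1,1,2).copy()),P[:,2].mean())
f=near&(C[...,2]>.109)&(C[...,2]<.125); P=C[f]; print("forc",len(P),P.mean(0) if len(P) else 0)
for nm,pts in dict(ends=((235,48),(255,572)),).items():
    a,b=[pp(*q,.109) for q in pts]; print("forceps ends",a,b,(a+b)/2,np.hypot(*(a-b)),ang(a,b))
for r in bot.silhouettes("wrist","forceps")[:1]:
    mk=r["mask"]; v,u=np.nonzero(mk); P=np.array([px_plane(c,(a,b),.109)[:2] for a,b in zip(u,v)],np.float32)
    print("mask",len(P),cv2.minAreaRect(P*1000)); l=cv2.fitLine(P,cv2.DIST_HUBER,0,.01,.01).ravel(); print(l[2:],np.degrees(np.arctan2(l[1],l[0])))
    ov=im.copy(); ov[mk]=(0,0,255); cv2.imwrite("pics/w1m.png",cv2.resize(ov[100:260,210:360],None,fx=3.7,fy=3.7))
```

```text
d1 [0.55524642 0.06129752] 0.07948729963625212 17.95161476810344
p1 [0.55496948 0.06119759] 0.07827242375228992 -17.224701578522353
l1 [0.55512415 0.06146836] 0.07944870287762369 -52.13149734322705
4543 ((0.5519824028015137, 0.06948676705360413), 0.05602056160569191) 0.103575505
forc 677 [0.54977503 0.06554382 0.11216783]
forceps ends [0.58925065 0.11146684] [0.51209044 0.01985324] [0.55067055 0.06566004] 0.11977791352199775 -130.10526741533818
mask 424 ((547.868896484375, 63.119140625), (108.07195281982422, 12.093694686889648), 50.27421569824219)
[0.5454731 0.0623712] 51.419453
```

View pics/w1m.png

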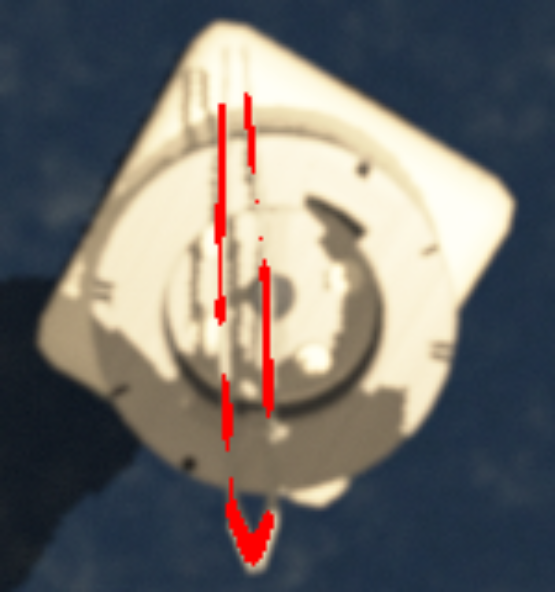

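```bash
python3 -c "
from h import *
togo([.5507,.0657,.15],-40)"
```

```text
pos [0.5473 0.0557 0.2604] ang -42.03 shift cm [-0.42 -0.97 11.04] rotvec [ 0.    -0.    -0.035]
```

```bash
python3 -m creep '[[[-0.4,-1.0,3,0,0,-0.035,0.4],[-0.4,-1.0,7,0,0,-0.035,0.4],[-0.4,-1.0,11,0,0,-0.035,0.4],[-0.4,-1.0,11,0,0,-0.035,0.4],[-0.4,-1.0,11,0,0,-0.035,0.4]]]' 40
python3 -c "
from h import *
state();c,im,d=snap('wrist','w2');togo([.5507,.0657,.106],-40)
p,Rt=tool()
print(w2p(c,[p,p+[0,0,-.04]]))
"
```

```text
t: 3.48
eef_pos: [0.552, 0.0669, 0.1517]
tool_rot: [-0.0, 0.94, -0.342, 0.001]
contact_force: [0.7, 0.6, -0.2]
gripper_width: 0.401
t 3.48 F [ 0.7  0.6 -0.2] M [ 0.04 -0.02 -0.02] g 0.401 q [ 0.1   0.41 -0.42  1.9   0.21  0.88 -1.12]
pos [0.5524 0.067  0.1522] ang -39.95 shift cm [-0.05  0.22  4.62] rotvec [-0.002 -0.002  0.001]
[[279.93633033 273.99972853]
 [280.24517607 242.76519572]]
```

View pics/w2.png

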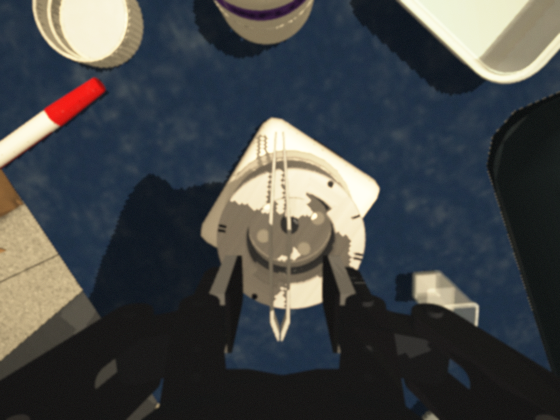

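Run:
```python
from h import *
z=np.load("w2.npz"); im=z["im"]; c=(z["K"],z["r"],z["t"])
cv2.imwrite("pics/w2c.png",cv2.resize(im[110:350,195:390],None,fx=2.5,fy=2.5,interpolation=cv2.INTER_CUBIC))
```

```text
(no output)
```

View pics/w2c.png

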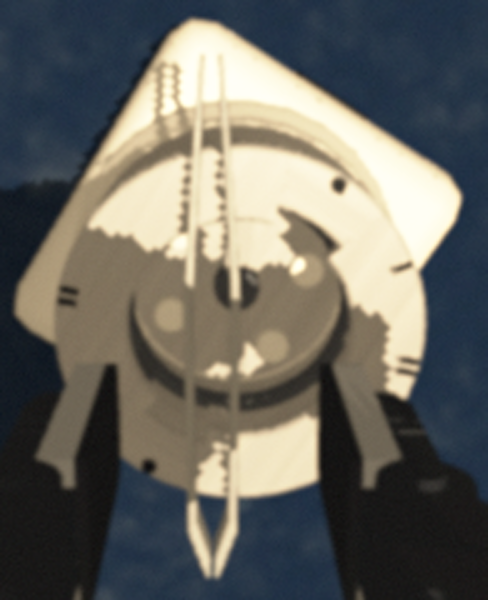

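```bash
python3 -m creep '[[[0,0.2,2,0,0,0,0.4],[0,0.2,4.0,0,0,0,0.4],[0,0.2,4.6,0,0,0,0.4],[0,0.2,4.6,0,0,0,0.4],[0,0.2,4.6,0,0,0,0.4]]]' 30
python3 -c "
from h import *
state();togo([.5507,.0657,.106],-40)"
```

```text
t: 4.15
eef_pos: [0.5506, 0.0655, 0.1055]
tool_rot: [-0.0, 0.94, -0.342, 0.001]
contact_force: [1.3, 0.3, -0.6]
gripper_width: 0.398
t 4.15 F [ 1.3  0.3 -0.6] M [-0.01 -0.06 -0.02] g 0.398 q [ 0.08  0.47 -0.4   1.93  0.25  0.79 -1.15]
pos [0.5506 0.0655 0.1055] ang -39.94 shift cm [-0.01 -0.02 -0.05] rotvec [-0.001 -0.001  0.001]
```

```bash
python3 -m creep '[[[0,0,0,0,0,0,0.2],[0,0,0,0,0,0,0.08],[0,0,0,0,0,0,0],[0,0,0,0,0,0,0],[0,0,0,0,0,0,0]]]' 30
python3 - <<'E'
from h import *
state()
z=np.load("w2.npz"); c=(z["K"],z["r"],z["t"])
pp=lambda x,y,h:px_plane(c,((x+.5)/2.5-.5+195,(y+.5)/2.5-.5+110),h)[:2]
a,b=pp(339,185,.104),pp(149,466,.104); print((a+b)/2,np.hypot(*(a-b)),np.degrees(np.arctan2(*(a-b)[::-1])))
a,b=pp(408,366,.104),pp(68,295,.104); print((a+b)/2,np.hypot(*(a-b)),np.degrees(np.arctan2(*(a-b)[::-1])))
a,b=pp(210,55,.109),pp(212,576,.109); print((a+b)/2,np.hypot(*(a-b)),np.degrees(np.arctan2(*(a-b)[::-1])))
snap("wrist","w3")
E
```

```text
t: 4.78
eef_pos: [0.5502, 0.0654, 0.105]
tool_rot: [-0.0, 0.94, -0.342, 0.0]
contact_force: [-1.2, 0.8, 6.0]
gripper_width: 0.131
t 4.78 F [-1.2  0.8  6. ] M [-0.04  0.3  -0.01] g 0.131 q [ 0.08  0.47 -0.4   1.94  0.25  0.79 -1.15]
[0.55513446 0.06119852] 0.07915479725695741 17.646890766948015
[0.55522255 0.06131734] 0.07860240597335325 -52.47512220974509
[0.55062058 0.06588872] 0.12057039289158217 50.07712010773927
```

View pics/w3.png

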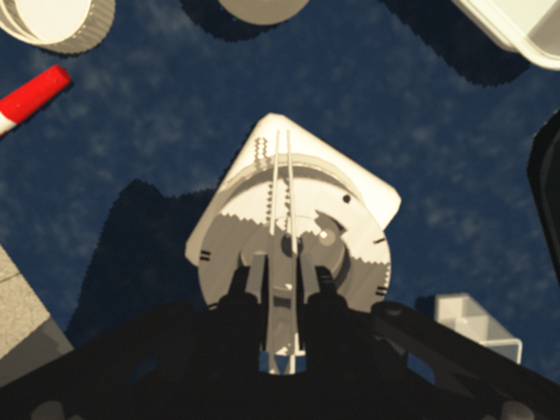

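```bash
python3 -m creep '[[[0,0,-2,0,0,0,0],[0,0,-4,0,0,0,0],[0,0,-7,0,0,0,0],[0,0,-9,0,0,0,0],[0,0,-9,0,0,0,0]]]' 30
python3 -c "
from h import *
state();togo([.46,-.11,.15],-40);snap('wrist','w4')
c,im,d=snap('top','t4'); C=cloud(c,d)
P=C[(np.hypot(C[...,0]-.46,C[...,1]+.11)<.12)&(C[...,2]>.015)]; print(P.mean(0),len(P),P.min(0),P.max(0))
e=C[(abs(C[...,1]+.11)<.01)&(abs(C[...,2])<.01)]; print(e[:,0].min())"
```

```text
t: 5.45
eef_pos: [0.5507, 0.0655, 0.1956]
tool_rot: [-0.001, 0.94, -0.342, 0.001]
contact_force: [0.9, 0.3, -0.1]
gripper_width: 0.133
t 5.45 F [ 0.9  0.3 -0.1] M [-0.03 -0.02  0.02] g 0.133 q [ 0.12  0.35 -0.43  1.86  0.18  0.96 -1.09]
pos [0.5507 0.0655 0.1956] ang -39.94 shift cm [ 4.3  19.29  4.52] rotvec [-0.002 -0.002  0.001]
[ 0.42362627 -0.0341551   0.61941178] 2529 [ 0.3493206  -0.22444137  0.01519543] [0.54929413 0.00985212 0.71168344]
-0.032696527195942474
```

View pics/w4.png

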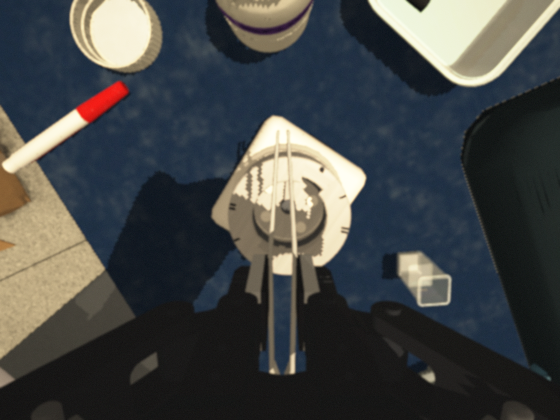

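```bash
python3 -m creep '[[[1,4.8,0,0,0,0,0],[2,9.6,0,0,0,0,0],[3.2,14.5,1,0,0,0,0],[4.3,19.3,4.5,0,0,0,0],[4.3,19.3,7,0,0,0,0],[4.3,19.3,7,0,0,0,0],[4.3,19.3,7,0,0,0,0]]]' 30
python3 -c "
from h import *
state();togo([.46,-.11,.003],-40)
c,im,d=snap('wrist','w5')
z=np.load('top0.npz');C=cloud(cam('top'),z['d'])
for y in (-.2,-.15,-.1,-.05):
  e=C[(abs(C[...,1]-y)<.01)&(abs(C[...,2])<.012)]; print(y,np.sort(e[:,0])[:8].round(3))
E=C[(np.hypot(C[...,0]-.46,C[...,1]+.11)<.1)]; print(E[:,2].min(),E[:,2].max())"
```

```text
t: 6.42
eef_pos: [0.4594, -0.1096, 0.1246]
tool_rot: [-0.0, 0.94, -0.341, 0.0]
contact_force: [-0.2, -0.2, 0.7]
gripper_width: 0.131
t 6.42 F [-0.2 -0.2  0.7] M [ 0.02 -0.04 -0.04] g 0.131 q [ 0.41  0.31 -0.36  2.11  0.16  0.74 -0.75]
pos [ 0.4594 -0.1096  0.1246] ang -39.86 shift cm [ 0.08 -0.   12.15] rotvec [-0.     0.     0.002]
-0.2 [0.272 0.272 0.272 0.274 0.274 0.274 0.275 0.275]
-0.15 [-0.031 -0.03  -0.03  -0.03  -0.03  -0.029 -0.029 -0.028]
-0.1 [-0.032 -0.032 -0.031 -0.03  -0.03  -0.029 -0.029 -0.029]
-0.05 [0.064 0.066 0.066 0.066 0.068 0.068 0.07  0.071]
-0.008607728580952415 0.023510054260478017
```

View pics/w5.png

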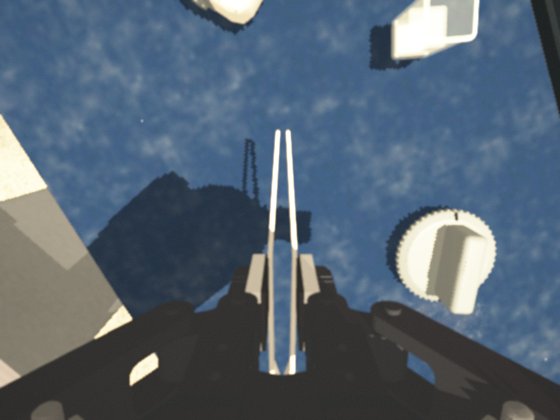

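```bash
python3 -m creep '[[[0,0,4,0,0,0,0],[0,0,8,0,0,0,0],[0,0,11,0,0,0,0],[0,0,11.8,0,0,0,0],[0,0,12.1,0,0,0,0],[0,0,12.1,0,0,0,0],[0,0,12.1,0,0,0,0]]]' 30
python3 -c "
from h import *
state();togo([.46,-.11,.003],-40)"
```

```text
t: 7.35
eef_pos: [0.4597, -0.1105, 0.0043]
tool_rot: [-0.0, 0.94, -0.342, 0.001]
contact_force: [0.3, -1.1, 0.5]
gripper_width: 0.13
t 7.35 F [ 0.3 -1.1  0.5] M [-0.02  0.04  0.04] g 0.13 q [ 0.33  0.53 -0.27  2.17  0.3   0.47 -0.87]
pos [ 0.4597 -0.1105  0.0043] ang -39.95 shift cm [-0.01 -0.06  0.13] rotvec [-0.001 -0.002  0.001]
```

```bash
python3 -m creep '[[[0,0,0.15,0,0,0,0],[0,0,0.25,0,0,0,0],[0,0,0.25,0,0,0,0]]]' 30
python3 -c "
from h import *
state();togo([.46,-.11,.003],-40)"
```

```text
t: 7.72
eef_pos: [0.459, -0.1104, 0.001]
tool_rot: [0.0, 0.94, -0.342, 0.0]
contact_force: [-0.4, -0.1, 3.5]
gripper_width: 0.131
t 7.72 F [-0.4 -0.1  3.5] M [-0.01  0.18 -0.  ] g 0.131 q [ 0.32  0.53 -0.27  2.17  0.3   0.47 -0.87]
pos [ 0.459  -0.1104  0.001 ] ang -39.94 shift cm [ 0.05 -0.1  -0.2 ] rotvec [ 0.    -0.     0.001]
```

Contact. Open gently and retreat.

```bash
python3 -m creep '[[[0,0,0,0,0,0,0.2],[0,0,0,0,0,0,0.35],[0,0,0,0,0,0,0.4],[0,0,-3,0,0,0,0.4],[0,0,-7,0,0,0,0.4],[0,0,-12,0,0,0,0.6],[0,0,-17,0,0,0,1],[0,0,-20,0,0,0,1],[0,0,-20,0,0,0,1]]]' 30
python3 -c "
from h import *
state();togo([.53,-.217,.2],-43)
c,im,d=snap('wrist','w6')"
```

```text
t: 8.85
eef_pos: [0.4604, -0.1106, 0.2031]
tool_rot: [-0.0, 0.94, -0.342, 0.003]
contact_force: [0.6, 0.7, -0.5]
gripper_width: 1.002
t 8.85 F [ 0.6  0.7 -0.5] M [-0.02 -0.    0.02] g 1.002 q [ 0.45  0.2  -0.39  2.03  0.1   0.92 -0.69]
pos [ 0.4604 -0.1106  0.2031] ang -39.95 shift cm [12.17  3.68  0.36] rotvec [-0.002 -0.005  0.053]
```

View pics/w6.png

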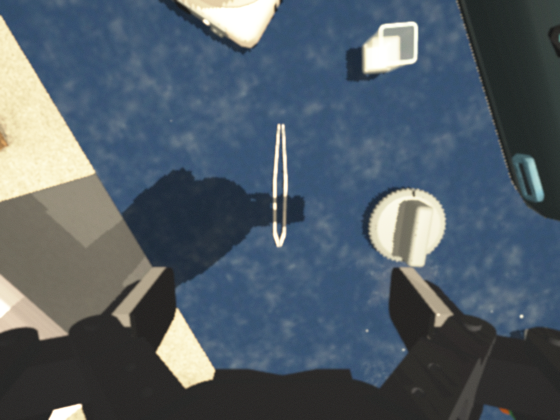

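```bash
python3 -m creep '[[[4,1.2,0,0,0,0.02,1],[8,2.5,0,0,0,0.04,1],[12.2,3.7,0,0,0,0.05,1],[12.2,3.7,0,0,0,0.05,1],[12.2,3.7,0,0,0,0.05,1],[12.2,3.7,0,0,0,0.05,1]]]' 30
python3 - <<'E'
from h import *
state();togo([.53,-.217,.2],-43)
c,im,d=snap('wrist','w7'); C=cloud(c,d)
near=np.hypot(C[...,0]-.53,C[...,1]+.217)<.055
P=C[near&(C[...,2]>.046)&(C[...,2]<.062)].astype(np.float32); print("wing",len(P),P.mean(0),cv2.minAreaRect((P[:,:2]*1000).reshape(-1,1,2)))
P=C[near&(C[...,2]>.015)&(C[...,2]<.03)].astype(np.float32); print("fl",len(P),cv2.minEnclosingCircle((P[:,:2]*1000).reshape(-1,1,2)))
r=bot.silhouettes("wrist","lid_grip")
for q in r[:2]: print(q["p"],q["xy"],q["mask"].sum())
ys,xs=np.nonzero(near); print(xs.min(),xs.max(),ys.min(),ys.max())
x0,y0=xs.min(),ys.min(); cv2.imwrite("pics/w7c.png",cv2.resize(im[y0:ys.max(),x0:xs.max()],None,fx=4,fy=4,interpolation=cv2.INTER_CUBIC)); print(x0,y0)
E
```

```text
t: 9.65
eef_pos: [0.5279, -0.2156, 0.2002]
tool_rot: [-0.0, 0.931, -0.364, -0.001]
contact_force: [0.2, 0.1, -0.2]
gripper_width: 1.001
t 9.65 F [ 0.2  0.1 -0.2] M [-0.05 -0.02  0.04] g 1.001 q [ 0.53  0.36 -0.31  1.82  0.13  0.98 -0.58]
pos [ 0.5279 -0.2156  0.2002] ang -42.7 shift cm [ 0.24 -0.04  0.02] rotvec [0.    0.001 0.005]
wing 1231 [ 0.53267014 -0.2137518   0.05293017] ((532.0791625976562, -214.382568359375), (54.877323150634766, 16.003393173217773), 46.88058090209961)
fl 3479 ((531.6804809570312, -214.7797088623047), 36.70008850097656)
0.91 [282.9, 186.1] 4782
0.17 [276.8, 368.8] 191
69 508 129 419
69 129
```

View pics/w7c.png

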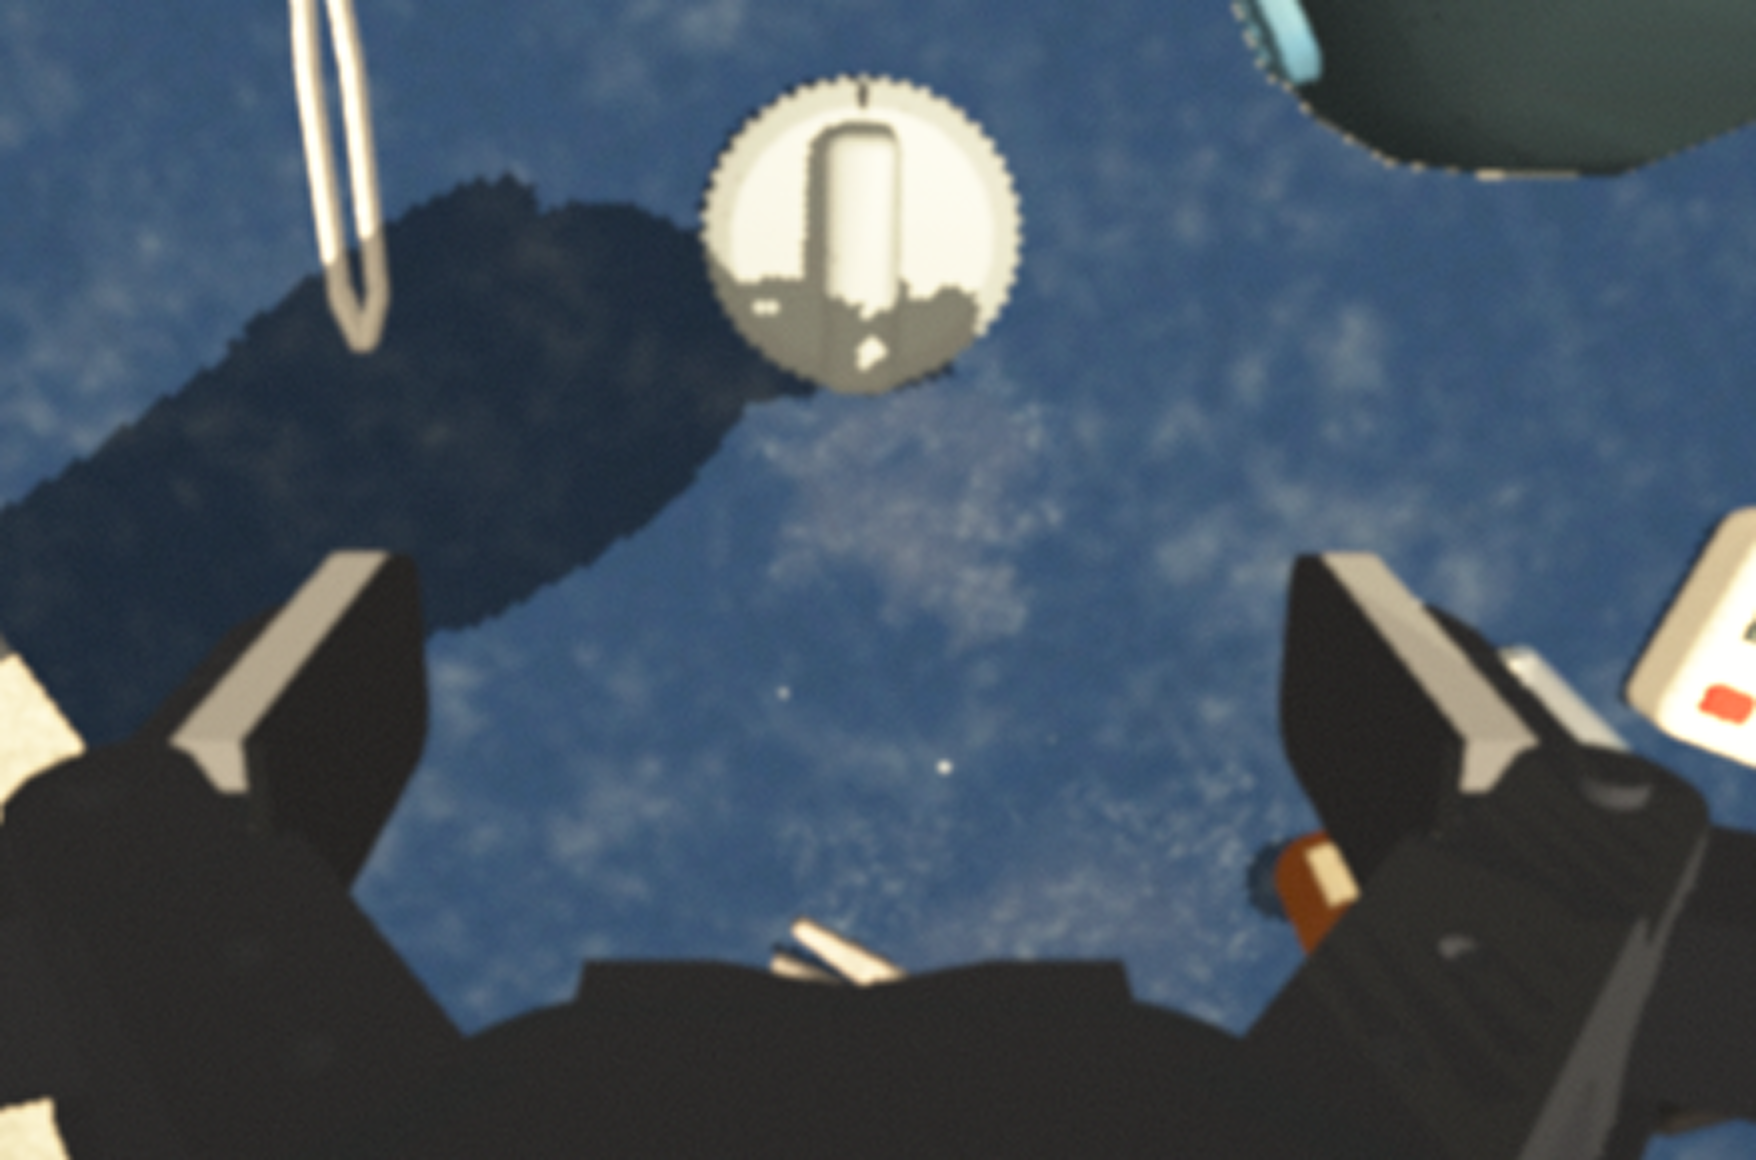

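```bash
python3 -c "
from h import *
togo([.5318,-.2145,.027],-43.1)"
```

```text
pos [ 0.5283 -0.216   0.2007] ang -42.72 shift cm [ 0.16 -0.35 17.37] rotvec [0.    0.    0.007]
```

```bash
python3 -m creep '[[[0.16,-0.35,5,0,0,0.007,0.5],[0.16,-0.35,10,0,0,0.007,0.5],[0.16,-0.35,13,0,0,0.007,0.5],[0.16,-0.35,16,0,0,0.007,0.5],[0.16,-0.35,17.3,0,0,0.007,0.5],[0.16,-0.35,17.3,0,0,0.007,0.5],[0.16,-0.35,17.3,0,0,0.007,0.5]]]' 30
python3 -c "
from h import *
state();togo([.5318,-.2145,.027],-43.1);snap('wrist','w8')"
```

```text
t: 10.62
eef_pos: [0.5331, -0.2157, 0.029]
tool_rot: [-0.0, 0.93, -0.368, 0.001]
contact_force: [0.3, -0.8, -0.4]
gripper_width: 0.503
t 10.62 F [ 0.3 -0.8 -0.4] M [-0.02  0.02  0.02] g 0.503 q [ 0.47  0.59 -0.26  1.93  0.24  0.65 -0.69]
pos [ 0.5331 -0.2157  0.029 ] ang -43.2 shift cm [-0.18  0.    0.2 ] rotvec [-0.001 -0.002 -0.002]
```

View pics/w8.png

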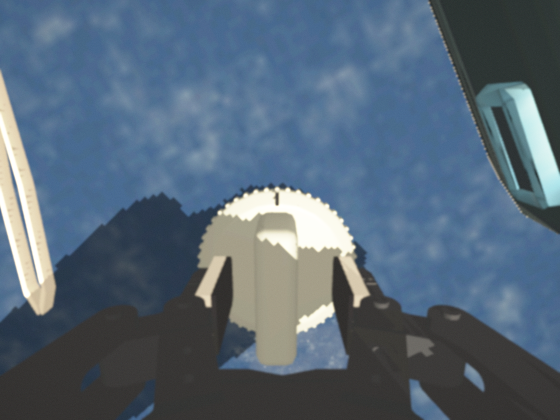

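```bash
python3 -m creep '[[[-0.15,0,0.1,0,0,0,0.5],[-0.15,0,0.1,0,0,0,0.3],[-0.15,0,0.1,0,0,0,0.1],[-0.15,0,0.1,0,0,0,0],[-0.15,0,0.1,0,0,0,0],[-0.15,0,0.1,0,0,0,0]]]' 60
python3 -c "
from h import *
state();togo([.5318,-.2145,.027],-43.1);snap('wrist','w9')"
```

```text
t: 11.42
eef_pos: [0.5314, -0.2146, 0.0273]
tool_rot: [0.0, 0.93, -0.368, 0.0]
contact_force: [-1.3, 0.5, 5.7]
gripper_width: 0.176
t 11.43 F [-1.3  0.5  5.7] M [0.1  0.19 0.08] g 0.176 q [ 0.47  0.59 -0.26  1.93  0.24  0.64 -0.69]
pos [ 0.5314 -0.2146  0.0273] ang -43.2 shift cm [ 0.02 -0.03  0.03] rotvec [-0.    -0.001 -0.002]
```

View pics/w9.png

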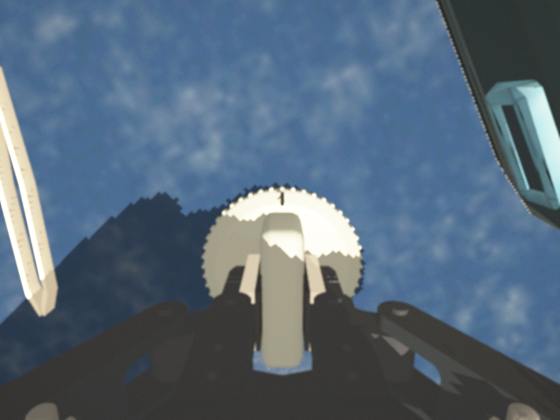

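Run:
```python
from h import *
from scipy.optimize import least_squares
z=np.load("w9.npz"); im=z["im"]; c=(z["K"],z["r"],z["t"]); C=cloud(c,z["d"])
hsv=cv2.cvtColor(im,cv2.COLOR_BGR2HSV)
near=(np.hypot(C[...,0]-.532,C[...,1]+.2145)<.05)&(C[...,2]>.017)&(C[...,2]<.027)
p,Rt=tool()
# per angle max radius on far side (tool -y) 
P=C[near][:,:2]; L=(P-p[:2])@Rt[:2,:2]  # tool xy
th=np.degrees(np.arctan2(L[:,1],L[:,0])); rr=np.hypot(*L.T); pts=[]
for a in range(-175,-5,5):
    m=abs(th-a)<2.5
    if m.sum()>5: i=np.argmax(np.where(m,rr,0)); pts.append(L[i])
pts=np.array(pts); f=lambda x,:np.hypot(pts[:,0]-x[0],pts[:,1]-x[1])-x[2]
s=least_squares(f,[0,0,.036],loss="soft_l1",f_scale=.001); print(len(pts),"lid centre in tool xy mm, r",s.x*1000)
s=least_squares(lambda x:np.hypot(pts[:,0]-x[0],pts[:,1]-x[1])-.036,[0,0],loss="soft_l1",f_scale=.001); print(s.x*1000)
h=z["d"]; m=(np.hypot(C[...,0]-.532,C[...,1]+.2145)<.05)&(C[...,2]>.046)&(C[...,2]<.062)
Q=((C[m][:,:2]-p[:2])@Rt[:2,:2]*1000).astype(np.float32); print("wing in tool",cv2.minAreaRect(Q.reshape(-1,1,2)))
togo([.54,-.17,.22],-55)
```

```text
34 lid centre in tool xy mm, r [ 0.9403595  -0.04582217 36.445506  ]
[ 0.92272771 -0.61244783]
wing in tool ((3.0681543350219727, -1.5077476501464844), (53.9989013671875, 39.10676193237305), 66.44668579101562)
pos [ 0.5314 -0.2146  0.0272] ang -43.2 shift cm [ -2.41  -3.84 -19.28] rotvec [-0.    -0.001  0.206]
```

```bash
python3 -m creep '[[[0,0,-3,0,0,0,0],[0,0,-8,0,0,0,0],[0,0,-13,0,0,0,0],[0,0,-18,0,0,0,0],[0,0,-18,0,0,0.1,0],[0,0,-18,0,0,0.2,0]]]' 60
python3 -c "
from h import *
state();togo([.5546,.0617,.21],-72.2)"
```

```text
t: 12.22
eef_pos: [0.531, -0.2146, 0.2072]
tool_rot: [0.0, 0.888, -0.461, 0.0]
contact_force: [0.4, -0.4, -1.6]
gripper_width: 0.173
t 12.22 F [ 0.4 -0.4 -1.6] M [0.04 0.02 0.03] g 0.173 q [ 0.5   0.35 -0.28  1.82  0.11  0.99 -0.79]
pos [ 0.531  -0.2146  0.2072] ang -54.86 shift cm [-21.23 -17.84  -0.29] rotvec [-0.    -0.001  0.303]
```

```bash
python3 -m creep '[[[-4,-3.5,-0.3,0,0,0.05,0],[-8,-7,-0.3,0,0,0.1,0],[-12,-10.2,-0.3,0,0,0.15,0],[-16,-13.6,-0.3,0,0,0.2,0],[-19,-16.2,-0.3,0,0,0.25,0],[-21.2,-17.8,-0.3,0,0,0.3,0],[-21.2,-17.8,-0.3,0,0,0.3,0],[-21.2,-17.8,-0.3,0,0,0.3,0],[-21.2,-17.8,-0.3,0,0,0.3,0]]]' 60
python3 -c "
from h import *
state();togo([.5546,.0617,.14],-72.2);snap('wrist','w10')"
```

```text
t: 13.35
eef_pos: [0.5536, 0.0597, 0.2096]
tool_rot: [0.0, 0.809, -0.588, 0.0]
contact_force: [-0.4, 0.5, -0.9]
gripper_width: 0.177
t 13.35 F [-0.4  0.5 -0.9] M [ 0.03 -0.05  0.02] g 0.177 q [ 0.06  0.33 -0.34  1.85  0.13  0.99 -1.6 ]
pos [0.5536 0.0597 0.2096] ang -71.96 shift cm [-0.16 -0.16  6.96] rotvec [ 0.001 -0.001  0.004]
```

View pics/w10.png

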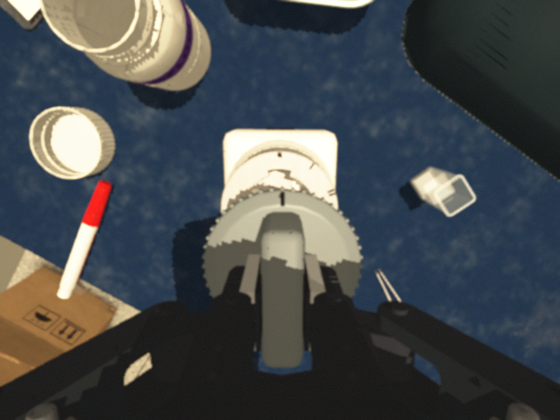

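```bash
python3 -m creep '[[[-0.16,-0.16,2.5,0,0,0.004,0],[-0.16,-0.16,5,0,0,0.004,0],[-0.16,-0.16,6.5,0,0,0.004,0],[-0.16,-0.16,6.5,0,0,0.004,0],[-0.16,-0.16,6.5,0,0,0.004,0],[-0.16,-0.16,6.5,0,0,0.004,0]]]' 60
python3 -c "
from h import *
state();togo([.5546,.0617,.14],-72.2);c,im,d=snap('wrist','w11')
a=np.radians(17.8)
p,Rt=tool(); 
for M in ([.5551,.0613],[.5546,.0617]):
  print(w2p(c,[[M[0]+.0395*np.cos(a),M[1]+.0395*np.sin(a),.104]]))
cv2.imwrite('pics/w11c.png',cv2.resize(im[90:290,180:380],None,fx=3,fy=3,interpolation=cv2.INTER_CUBIC))
"
```

```text
t: 14.15
eef_pos: [0.5554, 0.0635, 0.1458]
tool_rot: [-0.001, 0.809, -0.588, 0.001]
contact_force: [0.1, -0.2, -1.4]
gripper_width: 0.179
t 14.15 F [ 0.1 -0.2 -1.4] M [-0.    0.02 -0.01] g 0.179 q [ 0.04  0.41 -0.33  1.9   0.17  0.86 -1.64]
pos [0.5554 0.0635 0.1458] ang -72.08 shift cm [0.15 0.13 0.58] rotvec [-0.002 -0.     0.002]
[[283.88862114 172.90727866]]
[[282.85816086 173.5853802 ]]
```

View pics/w11c.png

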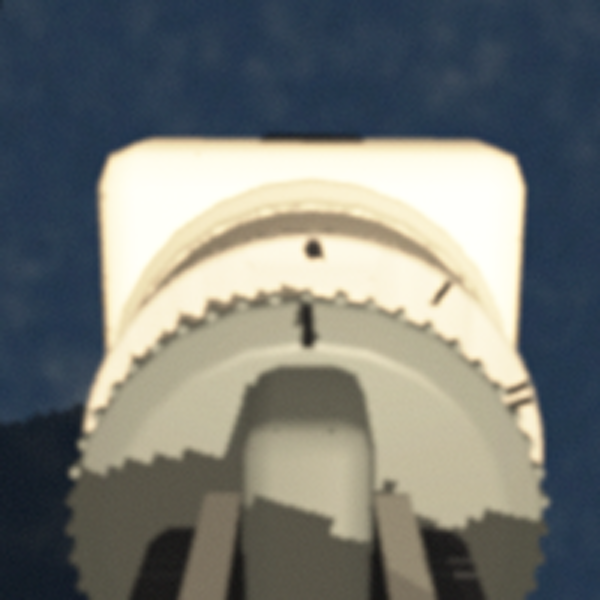

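```bash
python3 -m creep '[[[0.14,0.08,0.5,0,0,0,0],[0.14,0.08,0.8,0,0,0,0],[0.14,0.08,0.8,0,0,0,0],[0.14,0.08,0.8,0,0,0,0]]]' 60
python3 - <<'E'
from h import *
from scipy.optimize import least_squares
state();togo([.5549,.0620,.1175],-72.2);p,Rt=tool();c,im,d=snap('wrist','w12'); C=cloud(c,d)
zf=p[2]-.005
near=(np.hypot(C[...,0]-p[0],C[...,1]-p[1])<.05)&(abs(C[...,2]-zf)<.006)
L=(C[near][:,:2]-p[:2])@Rt[:2,:2]; th=np.degrees(np.arctan2(L[:,1],L[:,0])); rr=np.hypot(*L.T); pts=[]
for a in range(-175,-5,5):
    m=abs(th-a)<2.5
    if m.sum()>5: pts.append(L[np.argmax(np.where(m,rr,0))])
pts=np.array(pts); s=least_squares(lambda x:np.hypot(pts[:,0]-x[0],pts[:,1]-x[1])-.036,[0,0],loss="soft_l1",f_scale=.001); print("lid in tool",s.x*1000, "z fl",np.median(C[near][:,2]),zf)
a=np.radians(17.8); print(w2p(c,[[.5551+.0395*np.cos(a),.0613+.0395*np.sin(a),.104]]))
cv2.imwrite('pics/w12c.png',cv2.resize(im[90:290,180:380],None,fx=3,fy=3,interpolation=cv2.INTER_CUBIC))
E
```

```text
t: 14.7
eef_pos: [0.5544, 0.0619, 0.1368]
tool_rot: [-0.0, 0.809, -0.588, -0.0]
contact_force: [-0.7, 0.6, -0.5]
gripper_width: 0.179
t 14.7 F [-0.7  0.6 -0.5] M [-0.03  0.01  0.01] g 0.179 q [ 0.04  0.42 -0.33  1.91  0.18  0.84 -1.64]
pos [0.5544 0.0619 0.1368] ang -72.08 shift cm [ 0.01 -0.05  1.93] rotvec [0.    0.    0.002]
lid in tool [ 0.81749685 -1.29592241] z fl 0.13108843874755177 0.13178090728356084
[[281.5443704  172.54444858]]
```

View pics/w12c.png

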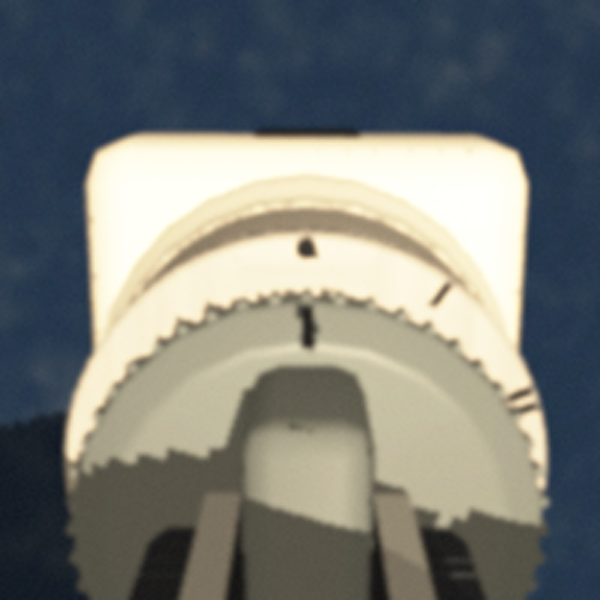

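```bash
python3 -m creep '[[[0,0.03,0.4,0,0,0,0],[0,0.03,0.8,0,0,0,0],[0,0.03,1.1,0,0,0,0],[0,0.03,1.1,0,0,0,0],[0,0.03,1.1,0,0,0,0]]]' 60
python3 -c "
from h import *
state();togo([.5549,.0620,.1175],-72.2);snap('wrist','w13')"
```

```text
t: 15.38
eef_pos: [0.5542, 0.0618, 0.1258]
tool_rot: [-0.0, 0.809, -0.588, 0.0]
contact_force: [0.2, -0.2, -1.5]
gripper_width: 0.175
t 15.38 F [ 0.2 -0.2 -1.5] M [-0.03 -0.03 -0.02] g 0.175 q [ 0.04  0.43 -0.33  1.92  0.18  0.82 -1.65]
pos [0.5542 0.0618 0.1258] ang -72.08 shift cm [-0.   -0.08  0.83] rotvec [-0.    -0.     0.002]
```

```bash
python3 -m creep '[[[0,0,0.3,0,0,0,0],[0,0,0.6,0,0,0,0],[0,0,0.8,0,0,0,0],[0,0,0.9,0,0,0,0],[0,0,0.9,0,0,0,0],[0,0,0.9,0,0,0,0]]]' 60
python3 -c "
from h import *
state();togo([.5549,.0620,.1175],-72.2);c,im,d=snap('wrist','w14')
cv2.imwrite('pics/w14c.png',cv2.resize(im[90:290,180:380],None,fx=3,fy=3,interpolation=cv2.INTER_CUBIC))"
```

```text
t: 16.18
eef_pos: [0.554, 0.0618, 0.1172]
tool_rot: [0.0, 0.809, -0.588, 0.0]
contact_force: [-2.7, 0.3, 5.8]
gripper_width: 0.177
t 16.18 F [-2.7  0.3  5.8] M [-0.2   0.61 -0.01] g 0.177 q [ 0.03  0.44 -0.32  1.92  0.19  0.8  -1.65]
pos [0.554  0.0618 0.1172] ang -72.08 shift cm [ 0.01 -0.09 -0.03] rotvec [ 0.    -0.     0.002]
```

View pics/w14c.png

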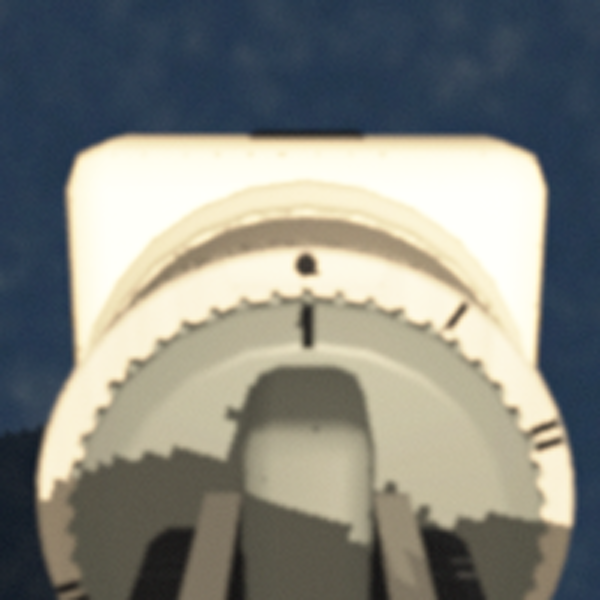

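Run:
```python
from h import *
z=np.load("w14.npz"); c=(z["K"],z["r"],z["t"]); C=cloud(c,z["d"]); p,Rt=tool()
M=np.array([.5549,.0617]); d=C[...,:2]-M; r=np.hypot(d[...,0],d[...,1]); th=np.degrees(np.arctan2(d[...,1],d[...,0]))
for a in range(-180,180,20):
    s=abs((th-a+180)%360-180)<10
    f=C[...,2][s&(r>.027)&(r<.033)]; k=C[...,2][s&(r>.0375)&(r<.041)]
    f=f[(f>.095)&(f<.122)];k=k[(k>.09)&(k<.11)]
    if len(f)>20: print(a,len(f),np.median(f).round(4),len(k),np.median(k).round(4) if len(k) else None)
```

```text
-100 37 0.1117 81 0.1036
-80 255 0.1118 173 0.1036
-60 289 0.1118 198 0.1038
-40 311 0.1118 226 0.1036
-20 340 0.1117 234 0.1036
0 391 0.1118 242 0.1037
20 444 0.112 242 0.1038
40 353 0.1114 236 0.1036
60 333 0.1115 235 0.1038
80 311 0.1115 218 0.1037
100 277 0.1115 208 0.1037
120 242 0.1115 197 0.1038
```

```bash
python3 -m creep '[[[0,0,0,0,0,0.08,0],[0,0,0,0,0,0.16,0],[0,0,0,0,0,0.24,0],[0,0,0,0,0,0.3,0],[0,0,0,0,0,0.3,0]]]' 60
python3 -c "
from h import *
state();togo([.5546,.0617,.1175],-107.2)"
```

```text
t: 16.85
eef_pos: [0.5549, 0.0622, 0.1173]
tool_rot: [-0.001, 0.712, -0.702, 0.0]
contact_force: [0.9, 0.6, 2.6]
gripper_width: 0.177
t 16.85 F [0.9 0.6 2.6] M [ 0.14 -0.06  0.02] g 0.177 q [-0.02  0.44 -0.25  1.93  0.15  0.79 -1.91]
pos [0.5549 0.0622 0.1173] ang -89.22 shift cm [ 0.05  0.03 -0.02] rotvec [-0.002  0.001  0.314]
```

```bash
python3 -m creep '[[[0,0,0,0,0,0.07,0],[0,0,0,0,0,0.14,0],[0,0,0,0,0,0.21,0],[0,0,0,0,0,0.27,0],[0,0,0,0,0,0.27,0],[0,0,0,0,0,0.27,0]]]' 60
python3 -c "
from h import *
state();togo([.5546,.0617,.1175],-107.2);c,im,d=snap('wrist','w15')
cv2.imwrite('pics/w15c.png',cv2.resize(im[90:290,180:380],None,fx=3,fy=3,interpolation=cv2.INTER_CUBIC))"
```

```text
t: 17.6
eef_pos: [0.5548, 0.062, 0.1173]
tool_rot: [0.001, -0.611, 0.791, -0.0]
contact_force: [1.8, 1.2, 4.5]
gripper_width: 0.176
t 17.6 F [1.8 1.2 4.5] M [ 0.11 -0.23  0.05] g 0.176 q [-0.07  0.43 -0.19  1.93  0.11  0.79 -2.15]
pos [0.5548 0.062  0.1173] ang -104.63 shift cm [ 0.04  0.01 -0.02] rotvec [-0.001  0.001  0.045]
```

View pics/w15c.png

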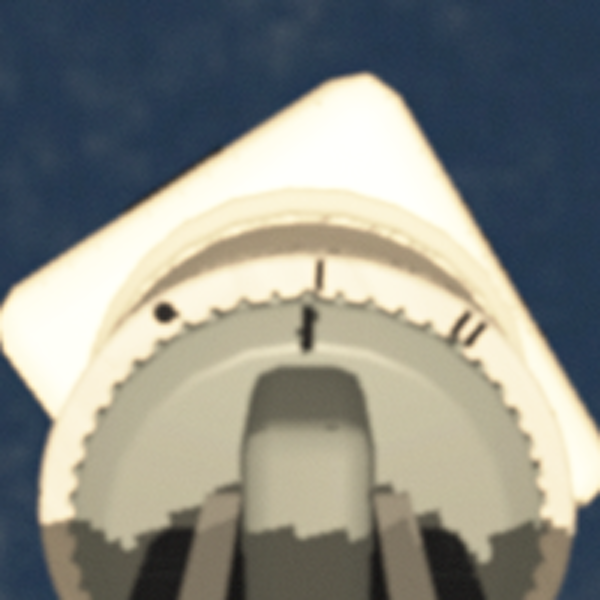

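```bash
python3 -m creep '[[[0,0,0,0,0,0.03,0],[0,0,0,0,0,0.047,0],[0,0,0,0,0,0.047,0],[0,0,0,0,0,0.047,0]]]' 60
cat > ang.py <<'E'
import sys
from h import *
f=sys.argv[1]
state();togo([.5546,.0617,.1175],-107.2);c,im,d=snap('wrist',f)
np.savez(f+"p.npz",p=tool()[0])
cv2.imwrite(f'pics/{f}c.png',cv2.resize(im[140:240,230:330],None,fx=6,fy=6,interpolation=cv2.INTER_CUBIC))
E
python3 ang.py w16
```

```text
t: 18.15
eef_pos: [0.5548, 0.062, 0.1173]
tool_rot: [0.001, -0.592, 0.806, -0.0]
contact_force: [1.5, 0.7, 6.0]
gripper_width: 0.179
t 18.15 F [1.5 0.7 6. ] M [ 0.2  -0.34  0.06] g 0.179 q [-0.08  0.43 -0.18  1.93  0.11  0.79 -2.19]
pos [0.5548 0.062  0.1173] ang -107.44 shift cm [ 0.03  0.01 -0.02] rotvec [-0.001  0.001 -0.004]
```

View pics/w16c.png

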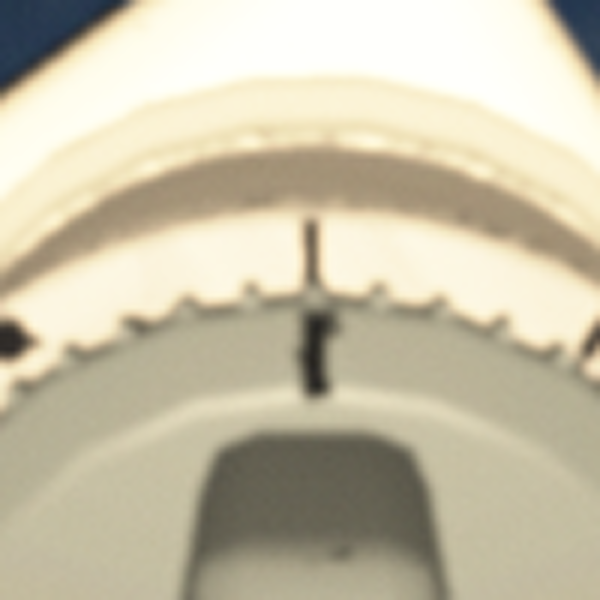

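Run:
```python
from h import *
z=np.load("w16.npz"); c=(z["K"],z["r"],z["t"])
g=lambda x,y,h:px_plane(c,((x+.5)/6-.5+230,(y+.5)/6-.5+140),h)[:2]
b=g(311,250,.104); q=g(315.5,355,.1125)
for M in ([.5551,.0613],[.5546,.0617]):
    for n,P in (("bar",b),("ptr",q)):
        d=P-M; print(n,np.hypot(*d)*1000,np.degrees(np.arctan2(d[1],d[0])))
for r in bot.silhouettes("wrist","pulse_mark")[:2]: print(r["p"],r["xy"])
# seat
C=cloud(c,z["d"]); M=np.array([.5549,.0617]); d=C[...,:2]-M; r=np.hypot(d[...,0],d[...,1])
f=C[...,2][(r>.027)&(r<.033)]; k=C[...,2][(r>.0375)&(r<.041)]; print(np.median(f[(f>.1)&(f<.12)]),np.median(k[(k>.09)&(k<.11)]))
```

```text
bar 39.145334002656924 -17.235210855097804
ptr 33.14106891705505 -17.763184714653836
bar 39.74208850941278 -17.5724112423562
ptr 33.74003810559819 -18.151026549987957
0.89 [280.9, 182.6]
0.11185776034750142 0.10370375698445729
```

```bash
python3 -m creep '[[[0,0,0,0,0,0,0],[0,0,0,0,0,0,0],[0,0,0,0,0,0,0],[0,0,0,0,0,0,0]]]' 60
python3 ang.py w17; python3 -c "
from h import *
c,im,d=snap('scene','s17'); cv2.imwrite('pics/s17b.png',cv2.resize(im[90:360,60:430],None,fx=2,fy=2))"
```

```text
t: 18.75
eef_pos: [0.5548, 0.0619, 0.1173]
tool_rot: [0.001, -0.592, 0.806, -0.0]
contact_force: [2.4, 1.7, 5.2]
gripper_width: 0.174
t 18.75 F [2.4 1.7 5.2] M [ 0.16 -0.3   0.05] g 0.174 q [-0.08  0.43 -0.18  1.93  0.11  0.79 -2.19]
pos [0.5548 0.0619 0.1173] ang -107.45 shift cm [ 0.03  0.01 -0.02] rotvec [-0.001  0.001 -0.004]
```

View pics/w17c.png

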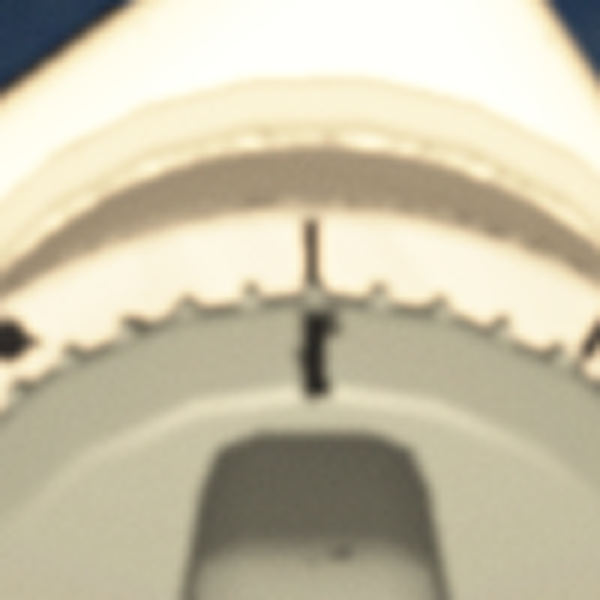

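View pics/s17b.png

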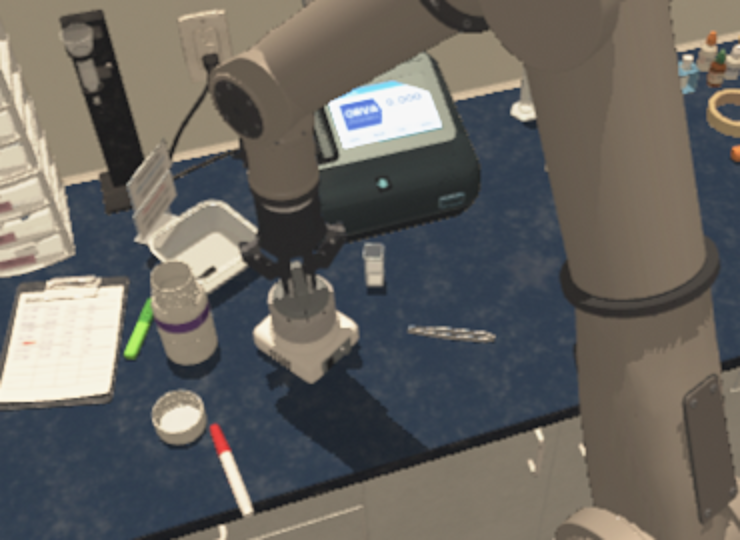

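The pointer (crop column 316) stands at the pulse bar (column 311) and hasn't moved over the half-second hold. The forceps lie flat and clear of the mill, at about (450, 333) in the scene crop. The bystanders in view look untouched.

```bash
python3 -c "
from station import bot
print(bot.hand_in())"
```

```text
the job is handed in; nothing more can be done
None
```

The job is handed in at about 19 s of the 69 s allowed. The gripper is still holding the lid at the pulse mark with 60 N.

- **Forceps:** I lifted them off the mouth and laid them flat on the open worktop at about (0.46, -0.11), roughly 0.19 m from the mill's axis. The last scene picture shows them lying there.
- **Lid seating:** I lowered the lid through the notches with light contact of about 6 N. The flange measured level all round, 8.1 mm above the collar top. The expected figure is 8.5 mm, so I judged it fully home.
- **Turn:** I turned it about 35° clockwise. The last picture check put the pointer about 0.5° past the pulse bar, which is within measurement error and far short of the 53° where the lock begins to resist. The pointer had not moved after a further half-second hold, and the contact force stayed around 6 N.
- **Disagreements:** The top and wrist cameras disagreed by about 5 mm on the mill's position. The wrist camera also showed a sideways bias of about 1 mm. I used the wrist camera values with a small correction.
- **Bystanders:** The ones visible in the last scene picture looked undisturbed. The snips, timer, reagent bottle and one cell were hidden behind the arm, so I did not check them at the end.

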